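# Lid the loaded chopper and hold its dial on pulse

### The arm

A 6-joint arm with a two-finger parallel gripper is mounted at the origin on a cart in front of the work surface, level with it; the furniture and walls round the work are solid. World frame = base frame: x ahead of the robot, y to its left, z up, the work surface at z = 0. Lengths are in mm, angles in rad, forces in N, time in s.
With the tool pointing down it reaches from about 350 to 975 mm from the base axis. Payload 7.1 kg.
Tool frame: the origin (TCP) lies midway between the tips of the shut fingers; the grasp point (between the pads) lies ctrl.grip_point_offset behind it (ctrl.grip_point_offset is the distance from the TCP to the grasp point, in mm); z points along the fingers, y is the line along which they close (so a half turn about z gives the same grasp; the last joint's range is limited). The gripper opens to 88 mm and grips with 3 to 60 N. Pads are 20 mm wide; open, the fingers measure 115 mm over their backs; the gripper's body (75 mm by 178 mm) begins 61 mm behind the grasp point.
Start: joints at [1.282, 0.423, 1.63, -0, 1.089, -0.019], TCP at [166.555, 602.382, 222.675] pointing down, gripper open.
Joint ranges: [-3, 3], [-0.9, 2.11], [0.09, 2.58], [-1.31, 4.45], [0.11, 2.69], [-2.54, 2.54]. Speed limits (rad/s): [2.39, 2.39, 3.01, 3.14, 3.14, 3.14].

### API

Orientations are given as a rotation vector (axis times angle).
In Python, from workcell import ctrl gives the robot as it stands.
- The arm moves only by the tool apply_moves, never from a script. Its argument "targets" is a list of rows, each an object of numbers: "tx", "ty", "tz": the shift along the world's x, y, z in m; "spin": the turn about the world's z in degrees. In form: [{"tx": .., "ty": .., "tz": .., "spin": ..}, ...]. A call has exactly 8 rows; each row is the pose to reach, as a shift and turn from the pose commanded when the call began; what a row does not reach only later rows make up. A row lasts 1/10 s, in which the tool goes at most 50 mm and 8.59 degrees, less where a joint would pass 70% of its speed; a pose out of reach is approached as far as the arm can. A call with a gripper value outside its range is refused whole. "gripper" is the closure, from -1 (fully open) to 1 (shut), set as the call begins (left out, the last holds). The fingers move at their own pace and stop on an object; the grip force is fixed at half the most. Time passes only in rows, so rows that repeat a pose let the fingers close, or fill a call up. It gives the time, the measured TCP pose, the force, the opening and the grip force at its end, in the units of the state.
- ctrl.get_obs(): the state, without advancing time (a new reading comes with each control period).
- ctrl.get_image(name): name is "scene" or "top" or "wrist"; returns the picture (480x640x3 uint8, red, green, blue); there is no depth.
- ctrl.get_calibration(name): a dict with "fov_y" (degrees; the focal length in pixels is half the picture's height over the tangent of half this angle, whatever the lens; pixels are square), "cx", "cy" (the principal point, pixels), "rvec" (rotation vector, rad) and "tvec" (3), from world to camera coordinates, as OpenCV has them. Camera axes: x right, y down, z forward; pixel columns grow to the right and rows downward; lengths in mm; the calibration is good to about 2 mm. A picture is of the moment at which its call begins: read the wrist's pose just before it. get_calibration takes no time and is no camera call; for the wrist camera it gives the pose at the moment of the call.
- ctrl.close_job(): hands the job in; it is judged then, once.
Trained networks look in the newest picture that a camera, given by its name, has taken for a name from the list of things; names that differ only in an ending like _2 or _b are one class to them, and where a whole thing is asked for, a point or a joint stands for the part that bears it (a point fixed in the world has none). Each returns a list of dicts, best first, with "score" (0 to 1); they miss things now and then, are a little off and sometimes report something else, mostly with a low value. They report only what shows in the picture. A call takes as long as a camera call.
- ctrl.outline_of(name, camera): "pixels" (480x640 bool, what is visible of it) and "box" ([left, top, right, bottom] in pixels, round what is visible of it).
- ctrl.pinpoint(name, camera): "uv" ([column, row] in pixels: a listed point, or the origin of a listed thing).
The state is a dict: "t": time; "qpos": joint angles; "qvel": joint speeds; "joint_torque": joint torques, N m; "ee_pos": TCP position; "orientation": TCP orientation; "ft_force": force on the tool from outside, world axes, zero at the start; "moment": the same for the moment, N m; "width": finger opening in mm; "grasp_force": force on a finger pad.
Only numpy, scipy, OpenCV 4.12 (cv2) and the standard library are available. Lean on these libraries where they do the work, as an engineer would, in place of code of your own. Each camera call takes 0.05 s, during which the arm holds its last target. There are 200 camera calls.

### The job

The chopper's bowl is loaded with hazelnuts: put the lid on so that it sits fully home on the bowl with its tongue down in the slot of the lid switch, and let go of it. Only then turn the dial clockwise past its two clicks to the sprung pulse position at the end of its travel, and finish while still gripping and holding it there, because it springs back when released. Leave the bottle, lemon, garlic and jar where they stand.

Things in the scene. Friction and masses are not known exactly. Their poses are not given: they have to be found in the camera images.
- chopper: the fixed white electric chopper, 170 (x) by 296 (y) by 110 mm high: open clear plastic bowl in its left (+y) half, tower with the dial in its right half. Origin: centre of its underside on the worktop; x points away from the robot, y left, z up. A black loop handle on the bowl's +y side reaches 171 mm from the origin, 106 mm high
- bowl_mouth (a point): centre of the bowl's open mouth, at rim height: 75 mm to the left (+y) of the chopper's origin and 110 mm above the worktop; axes as the chopper's. The bowl is 120 mm wide inside and 128 mm outside at the rim; the blade hub inside stays 25 mm below the rim
- slot (a point): middle of the mouth of the slot for the tongue, level with the bowl's rim, on the tower's side of the bowl: 82 mm from bowl_mouth towards the chopper's -y. The slot is 24 mm wide (x), 14 mm deep, open at the top and towards the bowl, its closed end 11 mm beyond this point
- lid: the loose grey lid, about 0.13 kg: disc 132 mm wide, underside 8 and top 15 mm above the origin; under it a plug 113.6 mm wide, tapering to 106. Origin: centre of the plug's underside, z up. A tongue 18 mm wide reaches 90 mm out to the lid's -y, its end turned down to the plug's foot. Starts flat on the worktop, left of the chopper. Seated: axes as the chopper's, origin 8 mm under bowl_mouth
- lid_grip (a point): a point on the lid's axis in its grip bar, 34 mm above the lid's origin; axes as the lid's. The bar is 52 mm long along the lid's x, 14 mm thick along y, and reaches from 15 to 44 mm above the lid's origin (grip it by closing along the lid's y)
- lid_tongue (a point): a point in the lid's tongue, 82 mm from the lid's centre along its -y and 8 mm above the lid's origin; it coincides with slot when the lid is seated
- dial (a joint): the dial's angle in rad, growing clockwise seen from above about the vertical axis through dial_grip. 0 is off (start, a stop). Clicks hold it at 0.4 (first speed) and 0.8 (second speed). Beyond 1.0 only the return spring acts: let go, it springs back to 0.8. Pulse is at 1.2, the end stop at 1.25. The spring gives 0.06 N m per rad, a click about 0.08 N m more
- dial_grip (a point): point on the dial's axis in its grip bar, 133 mm above the worktop and 23 above the tower's flat top; 88 mm right (-y) of the chopper's origin, 12 mm nearer the robot. Its x runs along the bar to the white pointer line and turns with the dial: 0.6 rad left of the chopper's x at off, 0.6 right at pulse. The bar is 56 mm long, 14 thick, its top 34 mm above the tower, on a round skirt 62 wide, 9 high
- oil_bottle: bystander: clear bottle with a green cap, 62 mm diameter, 202 mm high, loose; origin at the centre of its underside
- lemon: bystander: loose lemon, 78 by 55 by 56 mm; origin under its centre
- garlic: bystander: loose garlic bulb, 60 mm; origin under its centre
- jar: bystander: empty clear jar with a green screw lid, 69 mm diameter, 84 mm high, loose; origin at the centre of its underside

How it is judged (in metres and radians):
On the way, in this order (a step that is already met when the one before it is completed fails the run):
1. the lid sits fully home on the bowl with its tongue in the slot, and is let go (distance between lid_tongue and slot below 0.007 m and horizontal distance between lid and bowl_mouth below 0.006 m and z of lid in the frame of bowl_mouth below -0.005 m and angle between lid's own z axis and vertical below 0.035 rad and contact force between the fingers and lid below 0.3 N), for 0.3 s.
2. the dial is held at pulse by the fingers (value of joint dial above 1.1 rad and contact force between the fingers and dial above 1 N), for 0.5 s.
At the end, for the whole second after the job is handed in: The dial is held by the fingers (over 1 N on it) at pulse, beyond 1.1 rad, while the lid, untouched, sits fully home: centred on the bowl within 6 mm, down within 3 mm, level within 2 degrees, its tongue in the slot within 7 mm (all of step 1 and all of step 2 and contact force between the arm and lid below 0.3 N); the arm keeps its last pose, push and grip.
It fails at once if the dial is turned away from off before the lid is home on the bowl (value of joint dial above 0.25 rad and (z of lid in the frame of bowl_mouth above -0.004 m or distance between lid_tongue and slot above 0.009 m)).
It fails at once if a bystander is pushed or knocked over (distance of any of oil_bottle, lemon, garlic, jar from where it was at the start of the episode above 0.03 m).
It also fails if it takes over 51 s, if anything falls off the work surface, if the arm or the gripper's body presses on something with over 40 N, if the wrist force passes 120 N, or if a joint passes its speed limit or range.

## Working session

There is one attempt and no reset: what is moved stays moved. The work goes in short steps, Python scripts to look and compute and a tool call to move; the robot and the scene stay as the last step left them, time stands still between calls to the robot, and variables do not carry over. Pictures are saved under pics/ and viewed, at most 13 in all, crops included, and the job is handed in when it is done.

Besides the shell and the picture viewer there is one more tool, called after ">>>" in YAML: its name, and indented under it one key for each argument. apply_moves: Moves the arm, as the interface text tells. Its arguments: {"type":"object","properties":{"targets":{"type":"array"},"gripper":{"type":"number"}},"required":["targets"]}

```bash
mkdir -p pics; cat > h.py <<'E'
import numpy as np, cv2
from workcell import ctrl
def cal(n):
    c=ctrl.get_calibration(n); f=240/np.tan(np.radians(c["fov_y"])/2)
    K=np.array([[f,0,c["cx"]],[0,f,c["cy"]],[0,0,1.]])
    R=cv2.Rodrigues(np.array(c["rvec"],float))[0]; return K,R,np.array(c["tvec"],float).ravel()
def ray(n,uv,c=None):
    K,R,t=c or cal(n); return -R.T@t, R.T@np.linalg.inv(K)@np.array([uv[0],uv[1],1.])
def atz(n,uv,z,c=None):
    o,d=ray(n,uv,c); return o+d*(z-o[2])/d[2]
def proj(n,p,c=None):
    K,R,t=c or cal(n); q=K@(R@np.array(p,float)+t); return q[:2]/q[2]
E
python3 - <<'E'
from h import *
o=ctrl.get_obs(); print(o, ctrl.grip_point_offset)
im={n:ctrl.get_image(n) for n in("scene","top")}
for n in im: cv2.imwrite(f"pics/{n}0.png",im[n][:,:,::-1])
Z=dict(chopper=0,bowl_mouth=110,slot=110,lid=0,lid_grip=34,lid_tongue=8,dial_grip=133,oil_bottle=0,lemon=0,garlic=0,jar=0)
for k,z in Z.items():
  for n in im:
    for r in ctrl.pinpoint(k,n)[:2]: print(k,n,round(r["score"],2),np.round(r["uv"],1),np.round(atz(n,r["uv"],z),1))
E
```

```text
{'t': 0.0, 'qpos': array([ 1.28199417e+00,  4.23835316e-01,  1.63065854e+00, -2.23084077e-06,
        1.08860287e+00, -1.90100756e-02]), 'qvel': array([ 9.23835399e-04,  2.51643497e-04, -1.10742572e-03, -6.96640670e-04,
       -6.19092440e-04,  8.07443041e-05]), 'joint_torque': array([ 4.86482713e-04, -5.44644105e+01, -2.73650604e+01,  6.44088001e-02,
        2.30033824e-02, -1.38180749e-04]), 'ee_pos': array([166.40966506, 601.87777269, 221.91750743]), 'orientation': array([-4.22471832e-01, -3.11282510e+00,  2.33496176e-03]), 'ft_force': array([-0.45343642,  0.17840832,  1.43145513]), 'moment': array([-0.00106432,  0.00984273, -0.02764227]), 'grasp_force': 0.0, 'width': 88.12302398615702} 18.700000000000003
chopper scene 0.73 [335.8 286.8] [492.7 -54.8   0. ]
chopper top 0.98 [353.5 286.4] [487.8 -56.5   0. ]
bowl_mouth top 0.93 [317.2 282. ] [488.8  27.1 110. ]
slot scene 0.74 [339.1 268.6] [498.1 -60.7 110. ]
slot top 0.81 [356.5 277.3] [499.1 -58.7 110. ]
lid scene 0.6 [208.7 278.7] [497.4 314.    0. ]
lid top 0.82 [197.8 275.5] [513.6 312.1   0. ]
lid top 0.15 [231.1 205.5] [682
[... 278 characters left out ...]
. ]
lid_tongue top 0.84 [225.8 291.5] [475.1 243.3   8. ]
dial_grip scene 0.72 [367.5 272.7] [ 479.2 -136.3  133. ]
dial_grip top 0.69 [398.  279.5] [ 492.2 -146.5  133. ]
dial_grip top 0.58 [485.4 240.5] [ 576.6 -336.2  133. ]
oil_bottle scene 0.72 [268.3 206.9] [750.2 164.9   0. ]
oil_bottle scene 0.57 [441.6 260.8] [ 593.5 -361.2    0. ]
oil_bottle top 0.61 [260.8 178.9] [748.3 166.    0. ]
lemon scene 0.85 [210.3 212.7] [719.4 341.4   0. ]
lemon top 0.73 [192.1 195.5] [707.6 331.8   0. ]
garlic scene 0.76 [242.3 226.5] [676.2 237.1   0. ]
garlic top 0.94 [231.7 205.9] [681.7 235.2   0. ]
jar scene 0.84 [442.8 263.6] [ 584.5 -364.3    0. ]
jar top 0.64 [486.7 238.9] [ 600.7 -373.2    0. ]
```

View pics/top0.png

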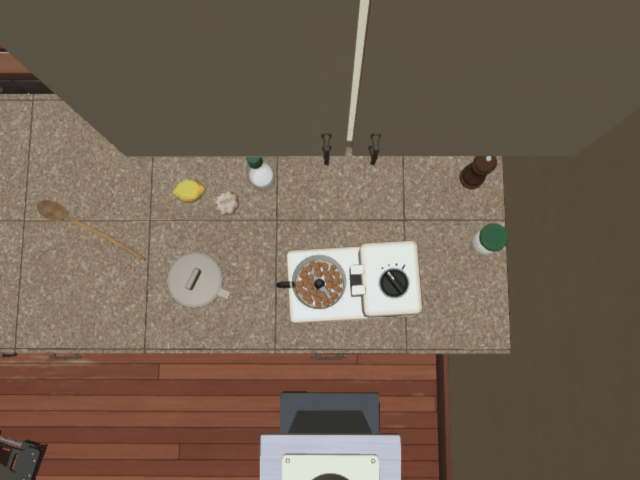

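View pics/scene0.png

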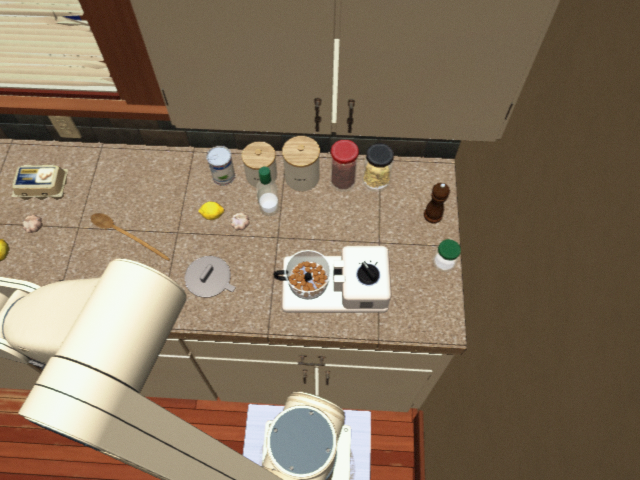

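The top view shows the lid at (195,280) with its tongue at (223,293), the bowl at (319,282), the dial at (394,283), and the bystanders well away. Next I move over the lid for a wrist view.

>>> apply_moves:
  targets:
    - {"tx": 0.04, "ty": -0.03, "tz": 0.01, "spin": -2}
    - {"tx": 0.08, "ty": -0.06, "tz": 0.02, "spin": -4}
    - {"tx": 0.12, "ty": -0.09, "tz": 0.03, "spin": -6}
    - {"tx": 0.16, "ty": -0.12, "tz": 0.04, "spin": -8}
    - {"tx": 0.2, "ty": -0.15, "tz": 0.05, "spin": -10}
    - {"tx": 0.24, "ty": -0.18, "tz": 0.06, "spin": -12}
    - {"tx": 0.27, "ty": -0.22, "tz": 0.06, "spin": -12}
    - {"tx": 0.3, "ty": -0.26, "tz": 0.06, "spin": -12}
  gripper: -1

```text
t: 2.0
ee_pos: [464.7, 345.5, 283.3]
orientation: [0.745, 3.051, 0.002]
ft_force: [0.7, -0.1, 0.1]
width: 87.8
grasp_force: 0.0
```

```bash
cat > w.py <<'E'
from h import *
import sys
def look(names,fn=None,outl=()):
    c=cal("wrist"); o=ctrl.get_obs(); im=ctrl.get_image("wrist")
    R=cv2.Rodrigues(o["orientation"])[0]
    print("t",round(o["t"],2),"tcp",np.round(o["ee_pos"],1),"tool y deg",round(np.degrees(np.arctan2(R[1,1],R[0,1])),2),"z",np.round(R[:,2],3),"w",round(o["width"],1),"cam",np.round(-c[1].T@c[2]))
    if fn: cv2.imwrite(fn,im[:,:,::-1])
    for k,z in names.items():
        for r in ctrl.pinpoint(k,"wrist")[:2]: print(k,round(r["score"],2),np.round(r["uv"],1),np.round(atz(0,r["uv"],z,c),1))
    return im,c
E
python3 - <<'E'
from w import *
look(dict(lid=0,lid_grip=34,lid_tongue=8,bowl_mouth=110,slot=110),"pics/w1.png")
E
```

```text
t 2.0 tcp [464.7 345.5 283.3] tool y deg 62.54 z [ 0.001  0.001 -1.   ] w 87.8 cam [407. 377. 446.]
lid 0.67 [309.8 241.2] [502.9 316.9   0. ]
lid 0.61 [390.6 354.2] [709.8 342.8  -0. ]
lid_grip 0.68 [311.5 246.8] [503. 320.  34.]
lid_tongue 0.59 [248.2 245.5] [468.7 242.5   8. ]
```

View pics/w1.png

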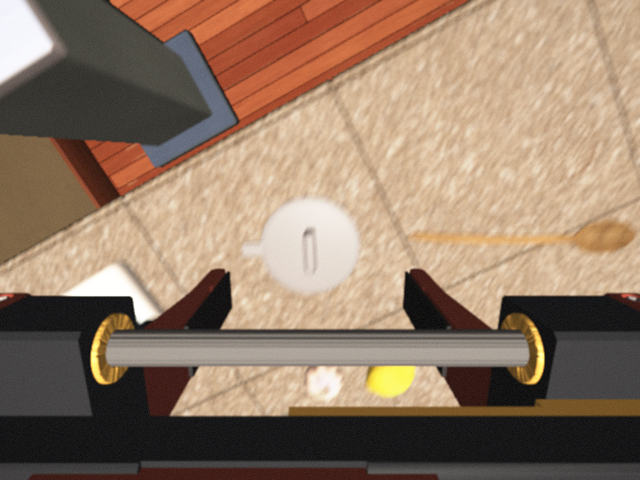

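The wrist view shows the lid's disc centred at (310,245), the tongue at (250,249), and the bar at (310,250), nearly square to the fingers. Next I fit the disc and tongue.

```bash
cat >> w.py <<'E'
def disc(name,cam,z,c=None,im=None):
    "disc centre by circle fit of the outline on plane z, and direction of what sticks out"
    from scipy.optimize import least_squares
    r=ctrl.outline_of(name,cam)[0]; c=c or cal(cam)
    cn=max(cv2.findContours(r["pixels"].astype(np.uint8),0,1)[0],key=len)[:,0]
    P=np.array([atz(cam,p,z,c)[:2] for p in cn])
    s=least_squares(lambda q:np.hypot(*(P-q[:2]).T)-q[2],[*P.mean(0),66],loss="soft_l1",f_scale=1.5).x
    d=P-s[:2]; rr=np.hypot(*d.T); far=d[rr>s[2]+12]
    print(name,cam,round(r["score"],2),"box",np.round(r["box"]),"c,r",np.round(s,1),"tongue dir",np.round(np.degrees(np.arctan2(*far.mean(0)[::-1])),1) if len(far) else None,len(far), "rmax",rr.max().round(1))
    return s
E
python3 - <<'E'
from w import *
im,c=look({})
disc("lid","wrist",12,c)
ctrl.get_image("top"); disc("lid","top",12)
ctrl.get_image("scene"); disc("lid","scene",12)
E
```

```text
t 2.3 tcp [462.6 347.5 282.6] tool y deg 62.57 z [-0.  0. -1.] w 87.7 cam [406. 379. 445.]
lid wrist 0.73 box [242. 196. 363. 291.] c,r [503.5 318.9  65.6] tongue dir -114.1 26 rmax 89.0
lid top 0.65 box [168. 250. 232. 308.] c,r [503.9 314.8  64.7] tongue dir -115.9 14 rmax 88.2Traceback (most recent call last):
  File "<stdin>", line 5, in <module>
  File "w.py", line 14, in disc
    r=ctrl.outline_of(name,cam)[0]; c=c or cal(cam)
      ~~~~~~~~~~~~~~~~~~~~~~~~~^^^
IndexError: list index out of range
```

>>> apply_moves:
  targets:
    - {"tx": 0.02, "ty": -0.015, "tz": -0.04, "spin": 1}
    - {"tx": 0.04, "ty": -0.028, "tz": -0.08, "spin": 3}
    - {"tx": 0.04, "ty": -0.028, "tz": -0.12, "spin": 3}
    - {"tx": 0.04, "ty": -0.028, "tz": -0.15, "spin": 3}
    - {"tx": 0.04, "ty": -0.028, "tz": -0.15, "spin": 3}
    - {"tx": 0.04, "ty": -0.028, "tz": -0.15, "spin": 3}
    - {"tx": 0.04, "ty": -0.028, "tz": -0.15, "spin": 3}
    - {"tx": 0.04, "ty": -0.028, "tz": -0.15, "spin": 3}

```text
t: 3.4
ee_pos: [504.2, 319.8, 134.8]
orientation: [0.664, 3.068, 0.004]
ft_force: [-0.3, -0.2, 0.8]
width: 87.6
grasp_force: 0.0
```

```bash
python3 - <<'E'
from w import *
im,c=look(dict(lid_grip=34,lid_tongue=8),"pics/w2.png")
disc("lid","wrist",12,c)
E
```

```text
t 3.4 tcp [504.2 319.8 134.8] tool y deg 65.57 z [ 0.003  0.002 -1.   ] w 87.6 cam [445. 348. 297.]
lid_grip 0.97 [316.2 239. ] [504.2 321.   34. ]
lid_tongue 0.92 [219.1 232.1] [469.5 244.1   8. ]
lid wrist 0.57 box [207. 154. 392. 304.] c,r [503.9 318.6  65.8] tongue dir -114.9 45 rmax 89.6
```

View pics/w2.png

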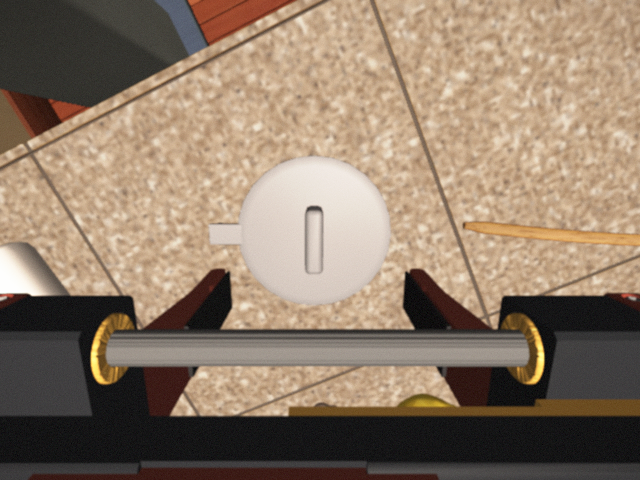

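The bar runs upright from (314,206) to (314,273), square to the fingers, and the tongue is at (225,233). The arm is aligned, so I go down and grip.

>>> apply_moves:
  targets:
    - {"tx": 0, "ty": -0.001, "tz": -0.03, "spin": 0}
    - {"tx": 0, "ty": -0.001, "tz": -0.06, "spin": 0}
    - {"tx": 0, "ty": -0.001, "tz": -0.085, "spin": 0}
    - {"tx": 0, "ty": -0.001, "tz": -0.1, "spin": 0}
    - {"tx": 0, "ty": -0.001, "tz": -0.109, "spin": 0}
    - {"tx": 0, "ty": -0.001, "tz": -0.113, "spin": 0}
    - {"tx": 0, "ty": -0.001, "tz": -0.113, "spin": 0}
    - {"tx": 0, "ty": -0.001, "tz": -0.113, "spin": 0}

```text
t: 4.4
ee_pos: [503.8, 318.2, 20.5]
orientation: [0.665, 3.069, 0.002]
ft_force: [-0.2, -0.3, -0.2]
width: 87.8
grasp_force: 0.0
```

>>> apply_moves:
  targets:
    - {"tx": 0, "ty": 0, "tz": 0, "spin": 0}
    - {"tx": 0, "ty": 0, "tz": 0, "spin": 0}
    - {"tx": 0, "ty": 0, "tz": 0, "spin": 0}
    - {"tx": 0, "ty": 0, "tz": 0, "spin": 0}
    - {"tx": 0, "ty": 0, "tz": 0, "spin": 0}
    - {"tx": 0, "ty": 0, "tz": 0, "spin": 0}
    - {"tx": 0, "ty": 0, "tz": 0, "spin": 0}
    - {"tx": 0, "ty": 0, "tz": 0, "spin": 0}
  gripper: 1

```text
t: 5.2
ee_pos: [503.1, 317.9, 19.6]
orientation: [-0.665, -3.07, 0.0]
ft_force: [0.2, -0.1, -0.7]
width: 27.0
grasp_force: 0.0
```

>>> apply_moves:
  targets:
    - {"tx": 0, "ty": 0, "tz": 0, "spin": 0}
    - {"tx": 0, "ty": 0, "tz": 0, "spin": 0}
    - {"tx": 0, "ty": 0, "tz": 0, "spin": 0}
    - {"tx": 0, "ty": 0, "tz": 0, "spin": 0}
    - {"tx": 0, "ty": 0, "tz": 0, "spin": 0}
    - {"tx": 0, "ty": 0, "tz": 0.01, "spin": 0}
    - {"tx": 0, "ty": 0, "tz": 0.03, "spin": 0}
    - {"tx": 0, "ty": 0, "tz": 0.05, "spin": 0}

```text
t: 6.0
ee_pos: [502.9, 317.7, 70.4]
orientation: [-0.665, -3.07, 0.001]
ft_force: [-0.5, 0.5, -1.7]
width: 13.8
grasp_force: 30.0
```

>>> apply_moves:
  targets:
    - {"tx": 0, "ty": 0, "tz": 0.03, "spin": 2}
    - {"tx": 0, "ty": 0, "tz": 0.06, "spin": 6}
    - {"tx": 0, "ty": 0, "tz": 0.09, "spin": 10}
    - {"tx": 0, "ty": 0, "tz": 0.12, "spin": 14}
    - {"tx": 0, "ty": -0.01, "tz": 0.15, "spin": 18}
    - {"tx": -0.003, "ty": -0.03, "tz": 0.18, "spin": 22}
    - {"tx": -0.006, "ty": -0.05, "tz": 0.2, "spin": 25}
    - {"tx": -0.01, "ty": -0.08, "tz": 0.22, "spin": 26}

```text
t: 6.8
ee_pos: [492.9, 237.7, 291.5]
orientation: [-0.047, 3.14, 0.001]
ft_force: [-0.1, -0.7, 0.1]
width: 13.6
grasp_force: 30.0
```

```bash
python3 - <<'E'
from w import *
im,c=look(dict(bowl_mouth=110,slot=110,dial_grip=133,chopper=0),"pics/w3.png")
z=ctrl.get_obs()["ee_pos"][2]-20
for r in ctrl.pinpoint("lid_tongue","wrist")[:1]: print("tongue",atz(0,r["uv"],z+8,c))
t=ctrl.get_image("top"); cv2.imwrite("pics/t3.png",cv2.resize(t[200:360,220:440],None,fx=3.6,fy=3.6)[:,:,::-1])
for k,zz in dict(chopper=0,bowl_mouth=110,slot=110,dial_grip=133).items():
  for r in ctrl.pinpoint(k,"top")[:1]: print(k,r["score"],np.round(r["uv"],1),np.round(atz("top",r["uv"],zz),1))
r=ctrl.outline_of("chopper","top")[0]; print(r["box"])
cn=max(cv2.findContours(r["pixels"].astype(np.uint8),0,1)[0],key=len); print(cv2.minAreaRect(cn))
E
```

```text
t 6.8 tcp [492.9 237.7 291.5] tool y deg 91.71 z [ 0.001  0.001 -1.   ] w 13.6 cam [428. 237. 454.]
bowl_mouth 0.76 [111.5 213.1] [491.9  29.1 110. ]
slot 0.69 [ 26.3 214.4] [495.9 -58.  110. ]
chopper 0.84 [ 99.5 198.9] [493.6 -51.1   0. ]
chopper 0.53 [109.7 210.4] [508.7 -39.3   0. ]
tongue [498.33334991 155.87041408 277.75407003]
chopper 0.6 [353.8 286.7] [487.1 -57.2   0. ]
bowl_mouth 0.81 [315.8 282.1] [488.5  30.1 110. ]
slot 0.86 [357.  277.9] [497.7 -59.8 110. ]
dial_grip 0.86 [395.7 280.9] [ 489.2 -141.5  133. ]
[276.5, 243.1, 422.9, 320.1]
((348.0101318359375, 282.14215087890625), (76.8043212890625, 143.91905212402344), 85.91438293457031)
```

View pics/w3.png

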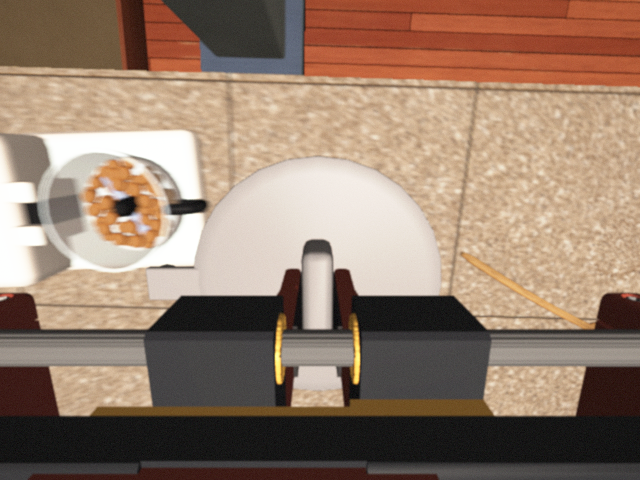

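View pics/t3.png

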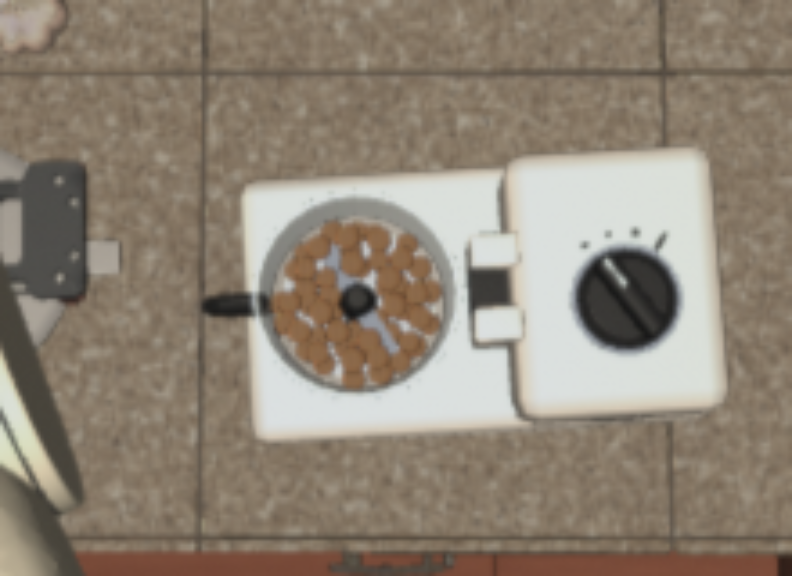

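The wrist view shows the bowl at (107,210) with its handle to the right and the slot on the left at about (30,212). The top crop shows the chopper turned about +3° with the slot's prongs at (493,288), and the dial's pointer at off. I shift slightly for a cleaner wrist view of the bowl and slot.

>>> apply_moves:
  targets:
    - {"tx": 0.02, "ty": -0.01, "tz": 0, "spin": 1.5}
    - {"tx": 0.04, "ty": -0.025, "tz": 0, "spin": 1.5}
    - {"tx": 0.04, "ty": -0.025, "tz": 0, "spin": 1.5}
    - {"tx": 0.04, "ty": -0.025, "tz": 0, "spin": 1.5}
    - {"tx": 0.04, "ty": -0.025, "tz": 0, "spin": 1.5}
    - {"tx": 0.04, "ty": -0.025, "tz": 0, "spin": 1.5}
    - {"tx": 0.04, "ty": -0.025, "tz": 0, "spin": 1.5}
    - {"tx": 0.04, "ty": -0.025, "tz": 0, "spin": 1.5}

```text
t: 8.2
ee_pos: [532.9, 213.2, 289.8]
orientation: [-0.084, 3.14, 0.0]
ft_force: [-1.0, 0.4, -1.9]
width: 14.0
grasp_force: 30.0
```

```bash
python3 - <<'E'
from w import *
im,c=look(dict(bowl_mouth=110,slot=110),None)
import pickle; pickle.dump(c,open("c4.pkl","wb"))
cv2.imwrite("pics/w4.png",cv2.resize(im[80:280,0:260],None,fx=3,fy=3,interpolation=cv2.INTER_CUBIC)[:,:,::-1])
for r in ctrl.pinpoint("lid_tongue","wrist")[:1]: print("tongue",r["uv"],atz(0,r["uv"],279,c))
E
```

```text
t 8.2 tcp [532.9 213.2 289.8] tool y deg 93.07 z [ 0.  0. -1.] w 14.0 cam [468. 210. 452.]
bowl_mouth 0.64 [130.3 168.2] [490.4  27.9 110. ]
slot 0.85 [ 45.3 171. ] [497.7 -56.  110. ]
tongue [164.3, 281.6] [538.86458571 131.70085306 279.        ]
```

View pics/w4.png

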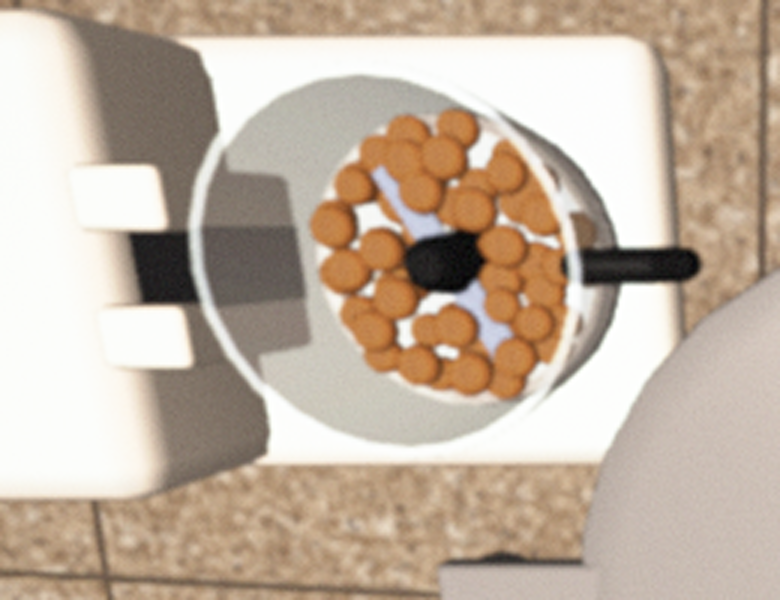

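The crop shows the bowl's rim from (190,242) to (582,280) and from (365,75) to (408,445). The slot's prong tops are centred at (120,197) and (148,336). I convert these to positions.

```bash
python3 - <<'E'
from w import *
import pickle; c=pickle.load(open("c4.pkl","rb"))
g=lambda u,v,z=110: atz(0,((u+.5)/3-.5,(v+.5)/3-.5+80),z,c)[:2].round(1)
for n,p in dict(L=(190,242),R=(582,280),T=(365,75),B=(408,445)).items(): print(n,g(*p))
pts=np.array([g(*p) for p in [(190,242),(582,280),(365,75),(408,445),(265,388),(250,118),(545,170),(540,400)]])
A=np.c_[2*pts,np.ones(len(pts))]; s=np.linalg.lstsq(A,(pts**2).sum(1),rcond=None)[0]; print("rim c",s[:2],"r",np.sqrt(s[2]+s[0]**2+s[1]**2))
a,b=g(120,197),g(148,336); d=b-a if b[0]>a[0] else a-b
print("prongs",a,b,(a+b)/2,"yaw",np.degrees(np.arctan2(d[1],d[0])))
print("base rear edge", e:=[g(200,38,17),g(600,38,17)],"front",f:=[g(280,465,17),g(600,463,17)])
for q in(e,f): v=q[1]-q[0]; print(np.degrees(np.arctan2(-v[0],v[1])))
E
```

```text
L [486.4 -37.3]
R [491.7  89.9]
T [432.  24.]
B [550.5  28.6]
rim c [491.65228102  27.11897099] r 61.61309217877921
prongs [473.4 -58. ] [517.9 -55.1] [495.65 -56.55] yaw 3.7286098327709967
base rear edge [array([411.8, -90.7]), array([403.2,  67.4])] front [array([584.9, -77.4]), array([576.4,  62.4])]
3.1135899334313053
3.4793657052095637
```

>>> apply_moves:
  targets:
    - {"tx": -0.01, "ty": -0.035, "tz": -0.01, "spin": 0.3}
    - {"tx": -0.02, "ty": -0.075, "tz": -0.03, "spin": 0.3}
    - {"tx": -0.03, "ty": -0.115, "tz": -0.05, "spin": 0.3}
    - {"tx": -0.038, "ty": -0.15, "tz": -0.075, "spin": 0.3}
    - {"tx": -0.043, "ty": -0.175, "tz": -0.1, "spin": 0.3}
    - {"tx": -0.043, "ty": -0.186, "tz": -0.12, "spin": 0.3}
    - {"tx": -0.043, "ty": -0.186, "tz": -0.13, "spin": 0.3}
    - {"tx": -0.043, "ty": -0.186, "tz": -0.13, "spin": 0.3}

```text
t: 9.2
ee_pos: [489.6, 27.0, 158.7]
orientation: [0.09, -3.138, -0.0]
ft_force: [0.2, -0.5, -1.1]
width: 14.0
grasp_force: 30.0
```

```bash
python3 - <<'E'
from w import *
im,c=look(dict(slot=110))
print(ctrl.get_obs()["ft_force"])
for r in ctrl.pinpoint("lid_tongue","wrist")[:1]: print("tongue",r["uv"],atz(0,r["uv"],148,c))
cv2.imwrite("pics/w5.png",cv2.resize(im[150:350,0:260],None,fx=3,fy=3,interpolation=cv2.INTER_CUBIC)[:,:,::-1])
E
```

```text
t 9.2 tcp [489.6  27.  158.7] tool y deg 93.29 z [-0.002  0.    -1.   ] w 14.0 cam [426.  24. 321.]
slot 0.93 [185.1 262.1] [497.  -57.5 110. ]
[ 0.06973643  1.106983   -1.47583139]
tongue [165.7, 280.5] [495.19760126 -53.67585208 148.        ]
```

View pics/w5.png

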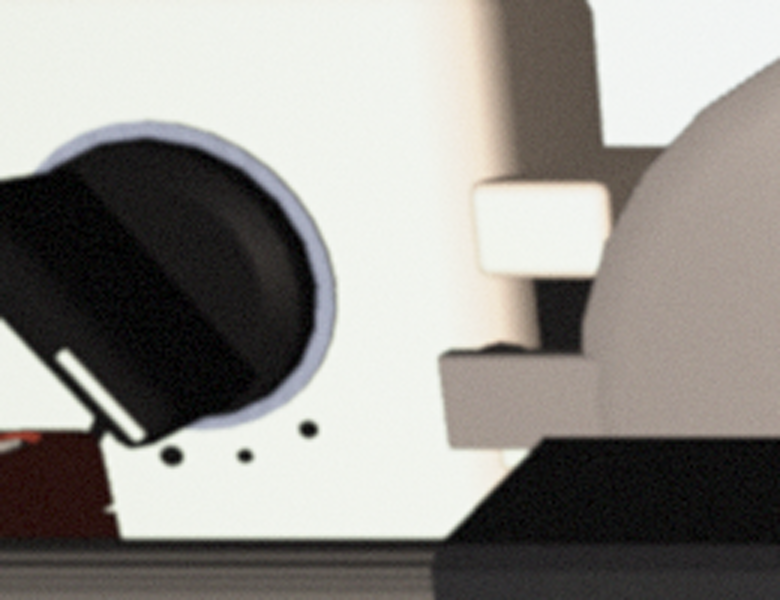

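The crop shows the tongue end at (440-600,350-445), above the gap between prongs. The near prong top spans (475-610,180-277), and the dial skirt is centred near (180,270).

```bash
python3 - <<'E'
from w import *
c=cal("wrist")
g=lambda u,v,z=110: atz(0,((u+.5)/3-.5,(v+.5)/3-.5+150),z,c)[:2].round(1)
print("prong c",g(542,230),"inner edge",g(545,276), "outer",g(540,182))
print("tongue near edge",g(520,352,157-8.0),g(445,352,150),"far",g(520,446,150),g(450,446,150))
print("tongue end", g(445,400,150))
E
```

```text
prong c [475.6 -59.8] inner edge [485.7 -59.5] outer [465.3 -59.8]
tongue near edge [489.2 -49.1] [489.6 -62. ] far [506.9 -49.4] [507.7 -62.2]
tongue end [498.8 -62.5]
```

>>> apply_moves:
  targets:
    - {"tx": 0.0005, "ty": 0, "tz": -0.005, "spin": 0.1}
    - {"tx": 0.0005, "ty": 0, "tz": -0.012, "spin": 0.1}
    - {"tx": 0.0005, "ty": 0, "tz": -0.018, "spin": 0.1}
    - {"tx": 0.0005, "ty": 0, "tz": -0.023, "spin": 0.1}
    - {"tx": 0.0005, "ty": 0, "tz": -0.027, "spin": 0.1}
    - {"tx": 0.0005, "ty": 0, "tz": -0.03, "spin": 0.1}
    - {"tx": 0.0005, "ty": 0, "tz": -0.032, "spin": 0.1}
    - {"tx": 0.0005, "ty": 0, "tz": -0.032, "spin": 0.1}

```text
t: 10.15
ee_pos: [490.5, 26.8, 127.4]
orientation: [0.094, -3.14, 0.0]
ft_force: [-0.9, -0.4, -0.6]
width: 13.8
grasp_force: 30.0
```

>>> apply_moves:
  targets:
    - {"tx": 0, "ty": 0, "tz": -0.001, "spin": 0}
    - {"tx": 0, "ty": 0, "tz": -0.002, "spin": 0}
    - {"tx": 0, "ty": 0, "tz": -0.003, "spin": 0}
    - {"tx": 0, "ty": 0, "tz": -0.004, "spin": 0}
    - {"tx": 0, "ty": 0, "tz": -0.005, "spin": 0}
    - {"tx": 0, "ty": 0, "tz": -0.006, "spin": 0}
    - {"tx": 0, "ty": 0, "tz": -0.006, "spin": 0}
    - {"tx": 0, "ty": 0, "tz": -0.006, "spin": 0}

```text
t: 10.95
ee_pos: [491.0, 26.6, 122.0]
orientation: [-0.095, 3.14, -0.001]
ft_force: [-1.3, -4.3, 5.0]
width: 13.6
grasp_force: 30.0
```

>>> apply_moves:
  targets:
    - {"tx": 0, "ty": -0.001, "tz": 0, "spin": 0}
    - {"tx": 0, "ty": -0.0015, "tz": 0, "spin": 0}
    - {"tx": 0, "ty": -0.0015, "tz": -0.001, "spin": 0}
    - {"tx": 0, "ty": -0.0015, "tz": -0.002, "spin": 0}
    - {"tx": 0, "ty": -0.0015, "tz": -0.002, "spin": 0}
    - {"tx": 0, "ty": -0.0015, "tz": -0.002, "spin": 0}
    - {"tx": 0, "ty": -0.0015, "tz": -0.002, "spin": 0}
    - {"tx": 0, "ty": -0.0015, "tz": -0.002, "spin": 0}

```text
t: 11.75
ee_pos: [491.1, 26.0, 121.9]
orientation: [-0.094, 3.139, 0.002]
ft_force: [-8.6, 2.7, 28.7]
width: 13.9
grasp_force: 30.0
```

>>> apply_moves:
  targets:
    - {"tx": 0, "ty": 0.0005, "tz": 0.002, "spin": 0}
    - {"tx": 0, "ty": 0.0005, "tz": 0.002, "spin": 0}
    - {"tx": 0, "ty": 0.0005, "tz": 0.002, "spin": 0}
    - {"tx": 0, "ty": 0.0005, "tz": 0.002, "spin": 0}
    - {"tx": 0, "ty": 0.0005, "tz": 0.002, "spin": 0}
    - {"tx": 0, "ty": 0.0005, "tz": 0.002, "spin": 0}
    - {"tx": 0, "ty": 0.0005, "tz": 0.002, "spin": 0}
    - {"tx": 0, "ty": 0.0005, "tz": 0.002, "spin": 0}
  gripper: -1

```text
t: 12.55
ee_pos: [490.6, 25.9, 121.6]
orientation: [0.094, -3.14, -0.0]
ft_force: [-0.9, -0.2, 0.1]
width: 74.7
grasp_force: 0.0
```

>>> apply_moves:
  targets:
    - {"tx": 0, "ty": 0, "tz": 0, "spin": 0}
    - {"tx": 0, "ty": 0, "tz": 0, "spin": 0}
    - {"tx": 0, "ty": 0, "tz": 0.02, "spin": 0}
    - {"tx": 0, "ty": 0, "tz": 0.05, "spin": 0}
    - {"tx": 0, "ty": 0, "tz": 0.085, "spin": 0}
    - {"tx": 0, "ty": -0.02, "tz": 0.12, "spin": 0}
    - {"tx": 0, "ty": -0.05, "tz": 0.14, "spin": 0}
    - {"tx": 0, "ty": -0.08, "tz": 0.15, "spin": 0}

```text
t: 13.35
ee_pos: [491.6, -54.9, 274.2]
orientation: [-0.096, 3.136, -0.001]
ft_force: [1.2, -0.0, -0.5]
width: 87.8
grasp_force: 0.0
```

```bash
python3 - <<'E'
from w import *
im,c=look(dict(lid=102,lid_grip=136,lid_tongue=110,dial_grip=133),"pics/w6.png")
disc("lid","wrist",114,c)
ctrl.get_image("top"); disc("lid","top",114)
for r in ctrl.pinpoint("dial_grip","top")[:1]: print(r["uv"],atz("top",r["uv"],133))
E
```

```text
t 13.35 tcp [491.6 -54.9 274.2] tool y deg 93.52 z [ 0.004 -0.001 -1.   ] w 87.8 cam [427. -58. 436.]
lid 0.66 [396.7 225.6] [490.7  25.8 102. ]
lid_grip 0.83 [405.3 234.4] [491.8  26.1 136. ]
lid_tongue 0.91 [314.9 225.7] [494.3 -56.  110. ]
dial_grip 0.79 [224.6 221.7] [ 490.9 -138.1  133. ]
lid wrist 0.58 box [307. 158. 470. 296.] c,r [491.4  26.6  65.8] tongue dir -86.3 41 rmax 88.8
lid top 0.86 box [290. 252. 347. 308.] c,r [485.4  52.9  41.8] tongue dir -43.6 27 rmax 64.7
```

View pics/w6.png

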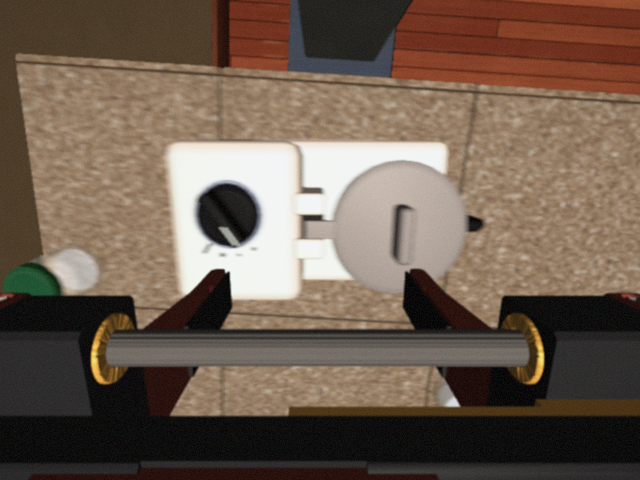

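The picture shows the lid seated, with its centre fitted at (491.4,26.6) and its tongue between the prongs. The dial is at (228,213), still at off, and works out at about (489.5,-137.3). I move above it.

>>> apply_moves:
  targets:
    - {"tx": 0, "ty": -0.02, "tz": 0, "spin": 5}
    - {"tx": -0.001, "ty": -0.04, "tz": 0, "spin": 12}
    - {"tx": -0.002, "ty": -0.06, "tz": -0.02, "spin": 19}
    - {"tx": -0.002, "ty": -0.075, "tz": -0.04, "spin": 26}
    - {"tx": -0.002, "ty": -0.082, "tz": -0.06, "spin": 32}
    - {"tx": -0.002, "ty": -0.082, "tz": -0.07, "spin": 34.4}
    - {"tx": -0.002, "ty": -0.082, "tz": -0.07, "spin": 34.4}
    - {"tx": -0.002, "ty": -0.082, "tz": -0.07, "spin": 34.4}

```text
t: 14.6
ee_pos: [488.7, -135.7, 201.6]
orientation: [1.018, -2.972, -0.001]
ft_force: [0.4, 0.2, 0.5]
width: 87.9
grasp_force: 0.0
```

```bash
python3 - <<'E'
from w import *
im,c=look(dict(dial_grip=133,lid_grip=136,lid_tongue=110),"pics/w7.png")
print(ctrl.get_obs()["qpos"])
E
```

```text
t 14.6 tcp [ 488.7 -135.7  201.6] tool y deg 127.81 z [-0.001  0.    -1.   ] w 87.9 cam [ 438. -175.  364.]
dial_grip 0.8 [316.8 250.1] [ 489.  -135.7  133. ]
lid_tongue 0.59 [391.9 307.3] [494.8 -54.3 110. ]
[-2.94494019e-01  2.78169411e-01  1.90410391e+00 -3.89229755e-06
  9.57975962e-01 -2.52576381e+00]
```

View pics/w7.png

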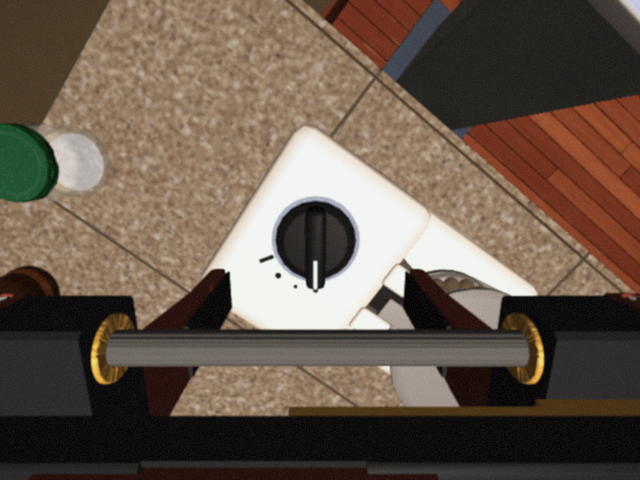

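The dial's bar is upright at column 315, centred between the fingers and aligned. I lower onto it.

>>> apply_moves:
  targets:
    - {"tx": 0, "ty": -0.0005, "tz": -0.02, "spin": 0}
    - {"tx": 0, "ty": -0.0005, "tz": -0.04, "spin": 0}
    - {"tx": 0, "ty": -0.0005, "tz": -0.055, "spin": 0}
    - {"tx": 0, "ty": -0.0005, "tz": -0.067, "spin": 0}
    - {"tx": 0, "ty": -0.0005, "tz": -0.075, "spin": 0}
    - {"tx": 0, "ty": -0.0005, "tz": -0.079, "spin": 0}
    - {"tx": 0, "ty": -0.0005, "tz": -0.079, "spin": 0}
    - {"tx": 0, "ty": -0.0005, "tz": -0.079, "spin": 0}

```text
t: 15.6
ee_pos: [489.0, -136.7, 123.1]
orientation: [-1.019, 2.971, -0.001]
ft_force: [-0.5, -0.4, 0.4]
width: 87.9
grasp_force: 0.0
```

>>> apply_moves:
  targets:
    - {"tx": 0, "ty": 0, "tz": 0, "spin": 0}
    - {"tx": 0, "ty": 0, "tz": 0, "spin": 0}
    - {"tx": 0, "ty": 0, "tz": 0, "spin": 0}
    - {"tx": 0, "ty": 0, "tz": 0, "spin": 0}
    - {"tx": 0, "ty": 0, "tz": 0, "spin": 0}
    - {"tx": 0, "ty": 0, "tz": 0, "spin": 0}
    - {"tx": 0, "ty": 0, "tz": 0, "spin": 0}
    - {"tx": 0, "ty": 0, "tz": 0, "spin": 0}
  gripper: 1

```text
t: 16.4
ee_pos: [488.7, -136.6, 122.6]
orientation: [1.019, -2.972, -0.0]
ft_force: [0.5, 0.5, -0.3]
width: 27.0
grasp_force: 0.0
```

>>> apply_moves:
  targets:
    - {"tx": 0, "ty": 0, "tz": 0, "spin": 0}
    - {"tx": 0, "ty": 0, "tz": 0, "spin": 0}
    - {"tx": 0, "ty": 0, "tz": 0, "spin": 0}
    - {"tx": 0, "ty": 0, "tz": 0, "spin": 0}
    - {"tx": 0, "ty": 0, "tz": 0, "spin": 0}
    - {"tx": 0, "ty": 0, "tz": 0, "spin": 0}
    - {"tx": 0, "ty": 0, "tz": 0, "spin": 0}
    - {"tx": 0, "ty": 0, "tz": 0, "spin": 0}

```text
t: 17.2
ee_pos: [489.0, -137.0, 122.7]
orientation: [-1.019, 2.971, -0.001]
ft_force: [2.5, -4.8, -3.1]
width: 13.5
grasp_force: 30.0
```

>>> apply_moves:
  targets:
    - {"tx": 0, "ty": 0, "tz": 0, "spin": -4}
    - {"tx": 0, "ty": 0, "tz": 0, "spin": -9}
    - {"tx": 0, "ty": 0, "tz": 0, "spin": -14}
    - {"tx": 0, "ty": 0, "tz": 0, "spin": -19}
    - {"tx": 0, "ty": 0, "tz": 0, "spin": -24}
    - {"tx": 0, "ty": 0, "tz": 0, "spin": -29}
    - {"tx": 0, "ty": 0, "tz": 0, "spin": -34}
    - {"tx": 0, "ty": 0, "tz": 0, "spin": -38}

```text
t: 18.0
ee_pos: [489.6, -138.5, 122.7]
orientation: [0.008, 3.14, -0.005]
ft_force: [2.2, -14.3, -7.2]
width: 13.5
grasp_force: 30.0
```

>>> apply_moves:
  targets:
    - {"tx": 0, "ty": 0, "tz": 0, "spin": -5}
    - {"tx": 0, "ty": 0, "tz": 0, "spin": -10}
    - {"tx": 0, "ty": 0, "tz": 0, "spin": -15}
    - {"tx": 0, "ty": 0, "tz": 0, "spin": -20}
    - {"tx": 0, "ty": 0, "tz": 0, "spin": -25}
    - {"tx": 0, "ty": 0, "tz": 0, "spin": -29}
    - {"tx": 0, "ty": 0, "tz": 0, "spin": -32}
    - {"tx": 0, "ty": 0, "tz": 0, "spin": -32}

```text
t: 18.8
ee_pos: [489.2, -139.7, 122.7]
orientation: [0.869, 3.016, -0.007]
ft_force: [0.4, -20.6, -6.8]
width: 13.7
grasp_force: 30.0
```

```bash
python3 - <<'E'
from w import *
im,c=look(dict(dial_grip=133,lid_grip=136,lid_tongue=110),"pics/w8.png")
o=ctrl.get_obs(); print(o["ft_force"],o["moment"],o["grasp_force"])
disc("lid","wrist",114,c)
E
```

```text
t 18.8 tcp [ 489.2 -139.7  122.7] tool y deg 57.87 z [ 0.001 -0.005 -1.   ] w 13.7 cam [ 435. -103.  285.]
dial_grip 0.64 [314.7 295.9] [ 489.5 -139.3  133. ]
lid_tongue 0.66 [461.7 206.7] [496.1 -54.1 110. ]
[  1.14762241 -20.07830245  -6.69130027] [-3.62925723 -0.06343813  0.16773637] 29.98895823955536
lid wrist 0.74 box [440.   0. 640. 245.] c,r [487.8   2.4  52.2] tongue dir -32.1 78 rmax 70.3
```

View pics/w8.png

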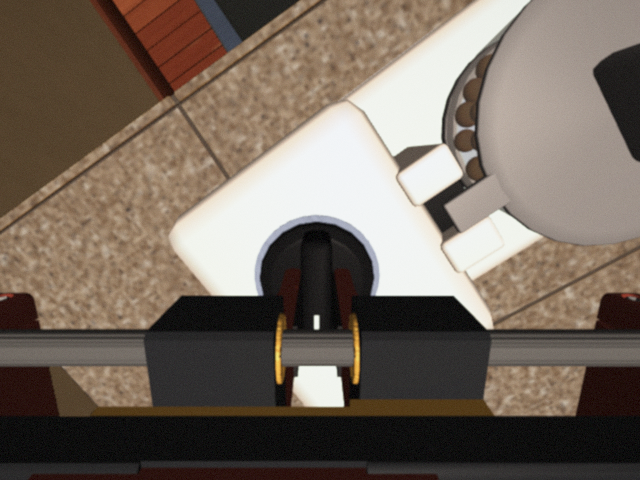

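The picture shows the dial's bar upright between the fingers with the pointer line at (316,322), so it turned with the grip by about 1.22 rad. The tongue is at (476,203) by the prongs at (430,175) and (472,243). I check it by projecting the seated model.

```bash
python3 - <<'E'
from w import *
c=cal("wrist"); a=np.radians(3.5); X=np.array([np.cos(a),np.sin(a),0]);Y=np.array([-np.sin(a),np.cos(a),0])
for L in ([491.2,26.4,102],[491,23.8,102],[491.2,26.4,107]):
  L=np.array(L)
  for zt in (8,12,15):
    print(L,zt,[proj(0,L+s*9*X-d*Y+[0,0,zt],c).round(0).tolist() for d in(90,66) for s in(-1,1)])
g=lambda u,v,z: atz(0,(u,v),z,c)[:2].round(1)
print("prongs",g(430,175,110),g(472,243,110))
E
```

```text
[491.2  26.4 102. ] 8 [[437.0, 203.0], [455.0, 231.0], [478.0, 176.0], [495.0, 205.0]]
[491.2  26.4 102. ] 12 [[440.0, 204.0], [458.0, 233.0], [482.0, 176.0], [499.0, 206.0]]
[491.2  26.4 102. ] 15 [[442.0, 205.0], [460.0, 234.0], [485.0, 177.0], [502.0, 207.0]]
[491.   23.8 102. ] 8 [[433.0, 206.0], [450.0, 233.0], [474.0, 178.0], [491.0, 207.0]]
[491.   23.8 102. ] 12 [[435.0, 207.0], [453.0, 235.0], [477.0, 179.0], [494.0, 208.0]]
[491.   23.8 102. ] 15 [[437.0, 208.0], [455.0, 236.0], [480.0, 179.0], [497.0, 209.0]]
[491.2  26.4 107. ] 8 [[441.0, 205.0], [458.0, 233.0], [483.0, 176.0], [500.0, 206.0]]
[491.2  26.4 107. ] 12 [[443.0, 206.0], [462.0, 235.0], [487.0, 177.0], [505.0, 207.0]]
[491.2  26.4 107. ] 15 [[446.0, 207.0], [464.0, 236.0], [490.0, 177.0], [508.0, 208.0]]
prongs [473.  -60.5] [516.4 -58. ]
```

```bash
python3 - <<'E'
import cv2
im=cv2.imread("pics/w8.png"); cv2.imwrite("pics/w8c.png",cv2.resize(im[90:290,380:640],None,fx=3,fy=3,interpolation=cv2.INTER_CUBIC))
E
```

```text
(no output)
```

View pics/w8c.png

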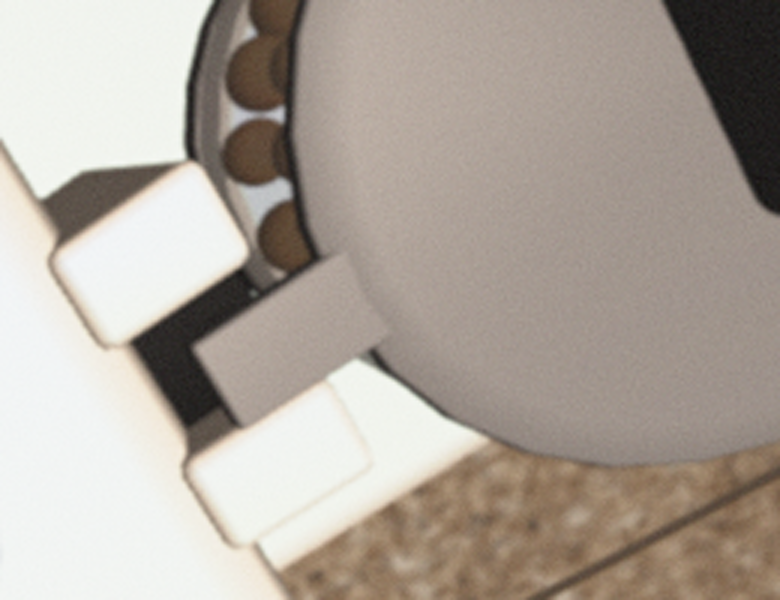

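The tongue's outline matches the seated projection within about 3 px, lying between the prongs. I ease the sideways load and hold.

>>> apply_moves:
  targets:
    - {"tx": 0, "ty": -0.001, "tz": 0, "spin": 0}
    - {"tx": 0, "ty": -0.002, "tz": 0, "spin": 0}
    - {"tx": 0, "ty": -0.002, "tz": 0, "spin": 0}
    - {"tx": 0, "ty": -0.002, "tz": 0, "spin": 0}
    - {"tx": 0, "ty": -0.002, "tz": 0, "spin": 0}
    - {"tx": 0, "ty": -0.002, "tz": 0, "spin": 0}
    - {"tx": 0, "ty": -0.002, "tz": 0, "spin": 0}
    - {"tx": 0, "ty": -0.002, "tz": 0, "spin": 0}

```text
t: 19.85
ee_pos: [489.2, -139.9, 122.7]
orientation: [0.868, 3.017, -0.003]
ft_force: [2.3, -10.1, -4.4]
width: 13.7
grasp_force: 30.0
```

```bash
python3 - <<'E'
from h import *
o=ctrl.get_obs(); R=cv2.Rodrigues(o["orientation"])[0]
print(o["ee_pos"],np.degrees(np.arctan2(R[1,1],R[0,1])),o["ft_force"],o["moment"],o["grasp_force"],o["width"])
E
```

```text
[ 489.22655162 -139.9090473   122.71964348] 57.89243919750406 [  2.25394986 -10.05708791  -4.40455759] [-1.7831706  -0.31982632  0.03874924] 29.990167915821075 13.713240234481496
```

```bash
python3 -c "
from workcell import ctrl
print(ctrl.close_job())"
```

```text
the job is handed in; nothing more can be done
None
```

I handed the job in with the lid on the bowl, its tongue in the slot and let go, and the dial gripped at pulse, turned about 1.22 rad. The lid measures roughly 3 mm off the bowl's centre, inside the 6 mm limit, and I have not seen a verdict.

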